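Scoop brass slugs onto the counting scale

ROBOT

A 6-joint arm with a two-finger parallel gripper is mounted at the origin on the work surface. World frame = base frame: x ahead of the robot, y to its left, z up, the work surface at z = 0. Lengths are in m, angles in rad, forces in N, time in s.
With the tool pointing down it reaches from about 0.275 to 0.85 m from the base axis. Payload 5.2 kg.
Tool frame: the origin (TCP) lies at the very end of the fingers, on their centre line; the grasp point (between the pads) lies manip.grip_point_offset behind it (manip.grip_point_offset is the distance from the TCP to the grasp point, in m); z points along the fingers, y is the direction in which the jaws open and shut (so a half turn about z gives the same grasp; the last joint's range is limited). The gripper opens to 85 mm and grips with 20 to 120 N. Pads are 22 mm wide; open, the fingers measure 114 mm over their backs; the gripper's body (76 mm by 85 mm) begins 54 mm behind the grasp point. The pads swing forward as they close: fully open they stand 13 mm farther back than shut.
Start: joints at [-1.536, 0.259, 1.535, -0, 1.348, -0.203], TCP at [0.13, -0.535, 0.231] pointing down, gripper open.
Joint ranges: [-3.14, 3.14], [-0.91, 2.08], [0.19, 2.58], [-1.22, 4.36], [0.22, 2.71], [-3.12, 3.12]. Speed limits (rad/s): [2.57, 2.57, 3.14, 3.14, 3.14, 3.14].

INTERFACE

Orientations are given as a rotation vector (axis times angle).
In Python, from workcell import manip gives the robot as it stands. The module is installed in compiled form; this text tells all that it offers.
- The arm moves only by the tool carry_out, never from a script. Its argument "commands" is one flat list of numbers, 6 for each row, row after row: the shift along the tool's x, y, z normalised to -1 to 1, where 1 is 750 mm, then the turn, a rotation vector about the tool's x, y, z normalised to -1 to 1, where 1 is pi rad. In form: [dx, dy, dz, rx, ry, rz, dx, dy, dz, rx, ry, rz, ...]. A call has 1 to 8 rows; each row is the pose to reach, as a shift and turn from the pose commanded when the call began, along the tool's axes at that moment, turning the shorter way round; what a row does not reach only later rows make up. A row lasts 1/10 s, in which the tool goes at most 50 mm and 8.59 degrees, less where a joint would pass 70% of its speed; a pose out of reach is approached as far as the arm can. A call with a number of a shift or a turn outside -1 to 1 is refused whole. A call with a gripper value outside its range is refused whole. "hand" is the gripper command: -1 is fully open, 1 is shut, values between are in proportion, set as the call begins (left out, the last holds). The fingers move at their own pace and stop on an object; "grip_force" is the grip in N (left out, the last holds). Time passes only in rows, so rows that repeat a pose let the fingers close. It gives the time, the measured TCP pose, the force and the opening at its end, in the units of the state.
- manip.get_state(): the state, without advancing time (a new reading comes with each control period).
- manip.snapshot(name): name is "scene" or "top" or "wrist"; returns a dict with "color" (480x640x3 uint8, red, green, blue), "fx", "fy", "cx", "cy" (pixels), "rvec" (rotation vector, rad) and "tvec" (3), from world to camera coordinates, as OpenCV has them. Camera axes: x right, y down, z forward; pixel columns grow to the right and rows downward; lengths in m; the calibration is good to about 2 mm. The wrist camera is an equidistant fisheye: a pixel r from the principal point sees the ray r / f radians off the axis. A picture is of the moment at which its call begins. There is no depth.
- manip.finish_job(): hands the job in, once; it reports no verdict.
The state is a dict: "clock": time; "joints": joint angles; "qvel": joint speeds; "joint_torque": joint torques, N m; "tool_pos": TCP position; "ee_rot": TCP orientation; "contact_force": force on the tool from outside, world axes, zero at the start; "ft_torque": the same for the moment, N m; "width": finger opening in m.
Only numpy, scipy, OpenCV 4.12 (cv2) and the standard library are available. Lean on these libraries where they do the work, as an engineer would, in place of code of your own. Each camera call takes 0.05 s, during which the arm holds its last target. There are 200 camera calls.

TASK

Use the red-handled scoop to scoop brass slugs out of the clear bin and tip at least three of them into the pan of the counting scale, without touching the slugs with the fingers or spilling any. Then stand the scoop back upright on the blue mat. Leave the other things on the bench alone.

Things in the scene. Friction and masses are not known exactly. Their poses are not given: they have to be found in the camera images.
- scoop: Aluminium scoop with upright red handle, 0.24 kg, standing on the mat. Origin: centre of its underside, z up, mouth faces its own -x. Floor 1.6 mm thick, 84 mm wide in y; side walls 33 mm high, outer faces y = +-42 mm, x = -35 to +40 mm; back wall at x = +40 mm, 43 mm high; a 4 mm foot under the handle ends at x = +64 mm.
- scoop_lip (a point): Middle of the scoop's straight front lip, on its underside: x = -45 mm from the scoop's origin.
- scoop_grip (a point): Grip point in the scoop's handle: a vertical square bar 22 x 22 mm, axis at x = +51 mm, y = 0 from the scoop's origin, reaching up to z = 150 mm; this point is at z = 125 mm. Grip it across either pair of faces, z 100 to 150 mm.
- bin: Clear open-topped bin fixed to the bench: outside 240 (x) x 104 (y) x 55 (z) mm, walls and floor 4 mm. Origin: centre of its underside, z up. Its -x end (towards the robot) is inside a 50 degree ramp from the floor at x = -88 mm to the rim at x = -120 mm; the other three walls are upright. At the start the slugs stand in its -x half; the +x half is empty.
- scale: Round white counting scale, fixed, with a round steel pan on top and a black display on its -x side; 168 mm across and 85 mm high overall. Origin: centre of its underside.
- pan (a point): Centre of the inner floor of the scale's steel pan, 54 mm above the bench. The pan is round and open-topped, 160 mm across inside, 31 mm deep, walls 4 mm thick.
- pan_mouth (a point): Centre of the pan's mouth, level with its rim, 31 mm above its inner floor.
- scoop_bowl (a point): Middle of the scoop's bowl, 14 mm above the scoop's origin.
- mat: Thin blue mat fixed to the bench, 160 (x) x 140 (y) x 4 mm, where the scoop belongs. Origin: centre of its underside.
- slug0: Brass slug, round, 25 mm in diameter, 22 mm high, with strongly bevelled ends (flats 10 mm across), about 60 g, standing on end at the start. Origin: centre of its lower end face, 11 mm below its middle when upright.
- slug1: Brass slug, round, 25 mm in diameter, 22 mm high, with strongly bevelled ends (flats 10 mm across), about 60 g, standing on end at the start. Origin: centre of its lower end face, 11 mm below its middle when upright.
- slug2: Brass slug, round, 25 mm in diameter, 22 mm high, with strongly bevelled ends (flats 10 mm across), about 60 g, standing on end at the start. Origin: centre of its lower end face, 11 mm below its middle when upright.
- slug3: Brass slug, round, 25 mm in diameter, 22 mm high, with strongly bevelled ends (flats 10 mm across), about 60 g, standing on end at the start. Origin: centre of its lower end face, 11 mm below its middle when upright.
- slug4: Brass slug, round, 25 mm in diameter, 22 mm high, with strongly bevelled ends (flats 10 mm across), about 60 g, standing on end at the start. Origin: centre of its lower end face, 11 mm below its middle when upright.
- caliper: Bystander: steel and black caliper lying flat, 150 mm long, 12 mm high. Origin: centre of its underside.
- ring_gauge: Bystander: steel ring, 40 mm across, 18 mm high. Origin: centre of its underside.
- screwdriver: Bystander: screwdriver lying on the bench. Origin: about the middle of its underside.
- jar: Bystander: amber glass jar, 60 mm across, 100 mm high. Origin: centre of its underside.
- can: Bystander: green can, 56 mm across, 120 mm high. Origin: centre of its underside.

How it is judged:
On the way, in this order (a step that is already met when the one before it is completed fails the run):
1. At least one slug lies in the scoop's bowl and the scoop is lifted clear above the bin (its origin at least 80 mm above the bench) (distance between any of slug0, slug1, slug2, slug3, slug4 and scoop_bowl below 0.055 m and height (world z) of scoop above 0.08 m), for 0.2 s.
2. At least three slugs lie in the pan of the scale ((distance between each of slug0, slug1, slug2 and pan_mouth below 0.09 m or distance between each of slug0, slug1, slug3 and pan_mouth below 0.09 m or distance between each of slug0, slug1, slug4 and pan_mouth below 0.09 m or distance between each of slug0, slug2, slug3 and pan_mouth below 0.09 m or distance between each of slug0, slug2, slug4 and pan_mouth below 0.09 m or distance between each of slug0, slug3, slug4 and pan_mouth below 0.09 m or distance between each of slug1, slug2, slug3 and pan_mouth below 0.09 m or distance between each of slug1, slug2, slug4 and pan_mouth below 0.09 m or distance between each of slug1, slug3, slug4 and pan_mouth below 0.09 m or distance between each of slug2, slug3, slug4 and pan_mouth below 0.09 m)), for 0.2 s.
At the end, for the whole second after the job is handed in: At least three slugs lie at rest in the scale's pan; every other slug is in the pan or still in the bin, none elsewhere. The scoop stands released, still and upright (within 4 degrees) on the blue mat, its origin within 35 mm of the mat's centre, facing any way ((distance between each of slug0, slug1, slug2 and pan_mouth below 0.09 m or distance between each of slug0, slug1, slug3 and pan_mouth below 0.09 m or distance between each of slug0, slug1, slug4 and pan_mouth below 0.09 m or distance between each of slug0, slug2, slug3 and pan_mouth below 0.09 m or distance between each of slug0, slug2, slug4 and pan_mouth below 0.09 m or distance between each of slug0, slug3, slug4 and pan_mouth below 0.09 m or distance between each of slug1, slug2, slug3 and pan_mouth below 0.09 m or distance between each of slug1, slug2, slug4 and pan_mouth below 0.09 m or distance between each of slug1, slug3, slug4 and pan_mouth below 0.09 m or distance between each of slug2, slug3, slug4 and pan_mouth below 0.09 m) and (distance between slug0 and pan_mouth below 0.09 m or (x of slug0 in the frame of bin between -0.12 and 0.12 m and y of slug0 in the frame of bin between -0.052 and 0.052 m and z of slug0 in the frame of bin between -0.005 and 0.055 m)) and (distance between slug1 and pan_mouth below 0.09 m or (x of slug1 in the frame of bin between -0.12 and 0.12 m and y of slug1 in the frame of bin between -0.052 and 0.052 m and z of slug1 in the frame of bin between -0.005 and 0.055 m)) and (distance between slug2 and pan_mouth below 0.09 m or (x of slug2 in the frame of bin between -0.12 and 0.12 m and y of slug2 in the frame of bin between -0.052 and 0.052 m and z of slug2 in the frame of bin between -0.005 and 0.055 m)) and (distance between slug3 and pan_mouth below 0.09 m or (x of slug3 in the frame of bin between -0.12 and 0.12 m and y of slug3 in the frame of bin between -0.052 and 0.052 m and z of slug3 in the frame of bin between -0.005 and 0.055 m)) and (distance between slug4 and pan_mouth below 0.09 m or (x of slug4 in the frame of bin between -0.12 and 0.12 m and y of slug4 in the frame of bin between -0.052 and 0.052 m and z of slug4 in the frame of bin between -0.005 and 0.055 m)) and linear speed of each of slug0, slug1, slug2, slug3, slug4 below 0.02 m/s and horizontal distance between scoop and mat below 0.035 m and z of scoop in the frame of mat below 0.008 m and angle between scoop's own z axis and vertical below 0.08 rad and linear speed of scoop below 0.01 m/s); the robot touches nothing.
It fails at once if The fingers touch a slug (more than 1 N): slugs are moved with the scoop only (contact force between the fingers and slug0 above 1 N or contact force between the fingers and slug1 above 1 N or contact force between the fingers and slug2 above 1 N or contact force between the fingers and slug3 above 1 N or contact force between the fingers and slug4 above 1 N).
It fails at once if A bystander (caliper, ring, screwdriver, jar or can) is moved by more than 25 mm (distance of any of caliper, ring_gauge, screwdriver, jar, can from where it was at the start of the episode above 0.025 m).
It also fails if it takes over 64 s, if anything falls off the work surface, if the arm or the gripper's body presses on something with over 40 N, if the wrist force passes 120 N, or if a joint passes its speed limit or range.

## Working session

There is one attempt and no reset: what is moved stays moved. The work goes in short steps, Python scripts to look and compute and a tool call to move; the robot and the scene stay as the last step left them, time stands still between calls to the robot, and variables do not carry over. Pictures are saved under pics/ and viewed, about 8 in all and at most 12, crops included, and the job is handed in when it is done.

Besides the shell and the picture viewer there is one more tool, called after "Emit:" by a JSON object that holds its "op" and its "data". carry_out: Moves the arm, as the interface text tells. Scaled input: -1 to 1 covers 750 mm each way for a shift and pi rad each way for a turn. Its arguments: {"type":"object","properties":{"commands":{"type":"array"},"hand":{"type":"number"},"grip_force":{"type":"number"}},"required":["commands"]}

```bash
mkdir -p pics; cat > h.py <<'E'
import numpy as np, cv2
from scipy.spatial.transform import Rotation as R
from workcell import manip
def snap(n,save=None):
    s=manip.snapshot(n)
    if save: cv2.imwrite('pics/'+save,s['color'][:,:,::-1])
    return s
def ray(s,u,v):
    M=R.from_rotvec(s['rvec']).as_matrix(); c=-M.T@np.array(s['tvec'])
    return c, M.T@np.array([(u-s['cx'])/s['fx'],(v-s['cy'])/s['fy'],1])
def onplane(s,u,v,z):
    c,d=ray(s,u,v); return c+d*(z-c[2])/d[2]
def proj(s,p):
    q=R.from_rotvec(s['rvec']).as_matrix()@np.array(p)+s['tvec']
    return s['fx']*q[0]/q[2]+s['cx'], s['fy']*q[1]/q[2]+s['cy']
def st():
    s=manip.get_state()
    print({k:np.round(s[k],4) for k in ('clock','joints','tool_pos','ee_rot','contact_force','width')})
    return s
E
python3 - <<'E'
from h import *
st(); print(manip.grip_point_offset)
for n in('top','scene'):
    s=snap(n,n+'0.png'); c,_=ray(s,0,0); print(n,c,s['fx'])
E
```

```text
{'clock': np.float64(0.0), 'joints': array([-1.5358,  0.2593,  1.5361,  0.    ,  1.348 , -0.2028]), 'tool_pos': array([ 0.1296, -0.534 ,  0.2305]), 'ee_rot': array([-3.1176e+00, -3.7250e-01, -3.0000e-04]), 'contact_force': array([ 0.3447,  0.8365, -1.2403]), 'width': np.float64(0.0857)}
0.0187
top [0.43800629 0.0024497  0.88791026] 436.7323688318901
scene [ 1.14454935 -0.41611109  1.02602328] 514.4462198733246
```

View pics/top0.png

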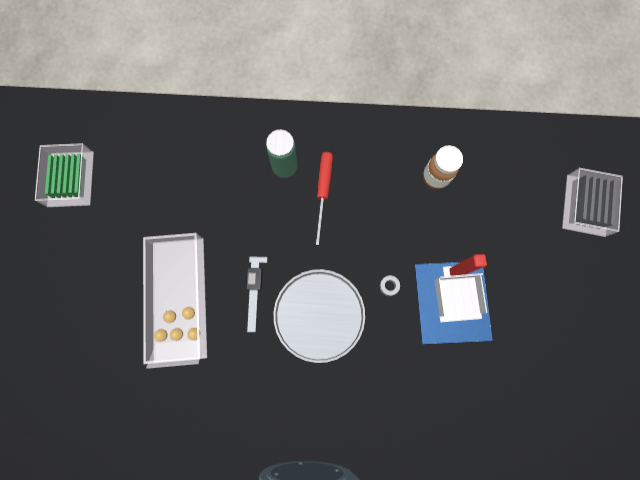

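View pics/scene0.png

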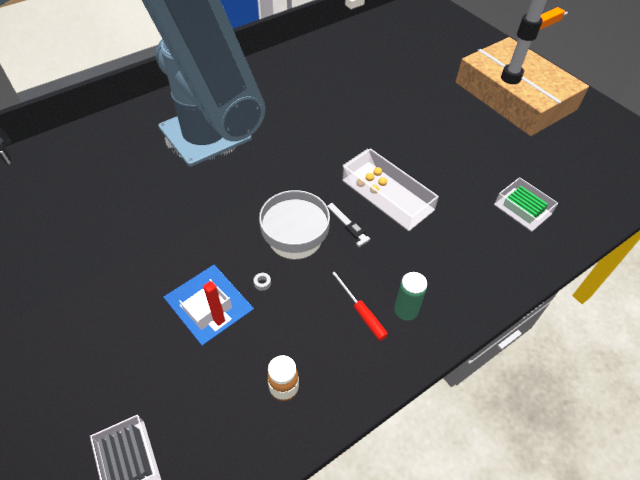

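The top view shows the bin around pixel (175,300), with slugs at (160,335), (176,334), (194,334), (169,316) and (188,313). The pan is at (320,316), the mat at (454,303), and the scoop's handle top at (480,261), with its mouth toward the robot. The scene view agrees with this.

```bash
python3 - <<'E'
from h import *
s=snap('top'); im=s['color']; hsv=cv2.cvtColor(im,cv2.COLOR_RGB2HSV)
def blobs(m,mn): 
    n,l,stt,c=cv2.connectedComponentsWithStats(m.astype(np.uint8)); return [(c[i],stt[i],l==i) for i in range(1,n) if stt[i][4]>=mn]
H,S,V=[hsv[...,i].astype(int) for i in range(3)]
slug=(H>10)&(H<28)&(S>90)&(V>90); slug[:,260:]=0
for c,b,_ in blobs(slug,30): print('slug',c,b[4],onplane(s,*c,.004+.016)[:2].round(4))
blue=(H>100)&(H<120)&(S>130)&(V>80)
m=max(blobs(blue,500),key=lambda t:t[1][4])[2]
red=((H<6)|(H>174))&(S>150)&(V>70); red[:,:400]=0
for c,b,_ in blobs(red&(V>170),20): print('redtop',c,b,onplane(s,*c,.154).round(4))
for c,b,mm in blobs(red,20): print('red',c,b)
pts=np.argwhere(m)[:,::-1].astype(np.float32); w=np.array([onplane(s,u,v,.004)[:2] for u,v in cv2.convexHull(pts)[:,0]])
r=cv2.minAreaRect(w.astype(np.float32)); print('mat',r)
# pan: bright blob
br=(V>90)&(S<60); br[:,:265]=0;br[:,375:]=0;br[:260]=0;br[380:]=0
c,b,mm=max(blobs(br,500),key=lambda t:t[1][4]); 
e=cv2.fitEllipse(cv2.convexHull(np.argwhere(mm)[:,::-1].astype(np.float32))); print('pan',e,onplane(s,*e[0],.085),e[1][0]/s['fx']*(.888-.085))
for u,v in [(143,238),(196,233),(206,358),(146,366)]: print('binrim?',onplane(s,u,v,.055)[:2].round(4),onplane(s,u,v,0)[:2].round(4))
a=cv2.resize(im[220:380,125:225],None,fx=4,fy=4,interpolation=2); b=cv2.resize(im[240:350,400:500],None,fx=4,fy=4,interpolation=2)
o=np.zeros((600,800,3),np.uint8); o[:600,:400]=a[:600]; o[:440,400:]=b
cv2.imwrite('pics/crop1.png',o[:,:,::-1])
E
```

```text
slug [187.78378378 312.58558559] 111 [0.47   0.2599]
slug [169.23423423 316.14414414] 111 [0.4611 0.2954]
slug [176.         333.97345133] 113 [0.4278 0.278 ]
slug [192.34065934 333.43956044] 91 [0.4305 0.2464]
slug [160.22807018 334.93859649] 114 [0.4243 0.3083]
redtop [479.65185185 260.37777778] [474 255  13  12 135] [ 0.5796 -0.2663  0.154 ]
red [469.22587719 264.52412281] [450 254  37  21 456]
mat ((0.521635890007019, -0.26476454734802246), (0.16029760241508484, 0.1392725557088852), 5.772712707519531)
pan ((318.83544921875, 315.6149597167969), (92.16898345947266, 94.05049133300781), 2.0711216926574707) [0.47504236 0.00251675 0.085     ] 0.16946692986350553
binrim? [0.6074 0.3536] [0.6185 0.3768]
binrim? [0.623  0.2514] [0.6352 0.2679]
binrim? [0.388  0.2063] [0.3847 0.2198]
binrim? [0.3679 0.3149] [0.3633 0.3355]
```

View pics/crop1.png

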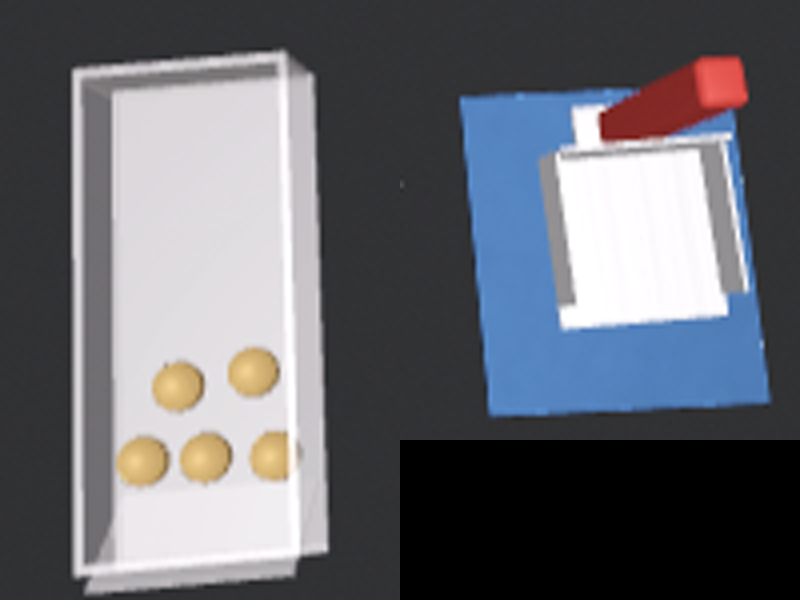

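The crop shows the rim corners of the bin, about (143.3,237.5), (196.3,233.8), (199.3,362.5) and (143.8,363.8) in full-image pixels. The scoop lip runs from about (440.8,322) to (482,318.8).

```bash
python3 - <<'E'
from h import *
s=snap('top')
P=lambda u,v,z:onplane(s,u,v,z)[:2]
c=[P(143.3,237.5,.055),P(196.3,233.8,.055),P(199.3,362.5,.055),P(143.8,363.8,.055)]
print('bin',np.round(c,4),np.mean(c,0), 'sides',[np.linalg.norm(c[i]-c[(i+1)%4]).round(3) for i in range(4)])
d=(c[0]+c[1]-c[2]-c[3]); print('yaw',np.degrees(np.arctan2(d[1],d[0])))
a=P(440.8,322,.0056);b=P(482,318.8,.0056); print('lip',a,b,(a+b)/2,np.linalg.norm(a-b)); e=a-b; print('scoop yaw',np.degrees(np.arctan2(-e[0],e[1])))
h=np.array([.5796,-.2663]); l=(a+b)/2; d=h-l; print('lip->handle',np.linalg.norm(d),np.degrees(np.arctan2(d[1],d[0])))
s2=snap('scene'); hsv=cv2.cvtColor(s2['color'],cv2.COLOR_RGB2HSV); H,S,V=[hsv[...,i].astype(int) for i in range(3)]
print('handle top in scene',proj(s2,[*h,.154])); m=((H<6)|(H>174))&(S>150); m[:,250:]=0; q=np.argwhere(m); print('red scene bbox',q.min(0),q.max(0), q[q[:,0]<q[:,0].min()+10].mean(0))
# slug cross-check in scene
m=(H>10)&(H<28)&(S>90)&(V>90); m[:150]=0;m[230:]=0;m[:,:340]=0;m[:,450:]=0
n,l,stt,cc=cv2.connectedComponentsWithStats(m.astype(np.uint8))
print([ (cc[i].round(1),onplane(s2,*cc[i],.018)[:2].round(3)) for i in range(1,n) if stt[i][4]>25])
E
```

```text
bin [[0.6084 0.3532]
 [0.6214 0.2506]
 [0.3794 0.2178]
 [0.3715 0.3194]] [0.49518106 0.28525773] sides [np.float64(0.103), np.float64(0.244), np.float64(0.102), np.float64(0.239)]
yaw 7.921185447980643
lip [ 0.47931317 -0.24050182] [ 0.49004928 -0.3225686 ] [ 0.48468122 -0.28153521] 0.08276605452993334
scoop yaw 7.453196030017394
lip->handle 0.09613368637341624 9.118647376799348
handle top in scene (np.float64(208.80000386139278), np.float64(285.3846970580132))
red scene bbox [282 204] [324 224] [287.1047619 209.9047619]
[(array([373.7, 173.5]), array([0.428, 0.297])), (array([382.4, 181.2]), array([0.463, 0.298]))]
```

```bash
cat >> h.py <<'E'
B=np.array([[0,1,0],[1,0,0],[0,0,-1.]])
def rot(yaw,tilt=0): return R.from_euler('z',yaw,degrees=True)*R.from_euler('y',-tilt,degrees=True) # tilt>0 mouth down
def to(p,yaw,tilt=0):
    "one row to bring the TCP to p"
    s=manip.get_state(); C=R.from_rotvec(s['ee_rot']); T=rot(yaw,tilt)*R.from_matrix(B)
    row=np.r_[C.inv().apply(np.array(p)-s['tool_pos'])/.75,(C.inv()*T).as_rotvec()/np.pi]
    print('clock',round(float(s['clock']),2),'row',row.round(4).tolist()); return row
G=np.array([.051,0,.1063])
def scoop(p,yaw,tilt=0,piv=(0,0,0)):
    "TCP row so that scoop-frame point piv lies at world p"
    return to(np.array(p)+rot(yaw,tilt).apply(G-np.array(piv)),yaw,tilt)
BC=np.array([.4952,.2853]); BY=7.9
def binp(x,y,z): return np.r_[BC+R.from_euler('z',BY,degrees=True).apply([x,y,0])[:2],z]
def scoopnow():
    s=manip.get_state(); Q=R.from_rotvec(s['ee_rot'])*R.from_matrix(B).inv()
    o=s['tool_pos']-Q.apply(G); d=R.from_euler('z',-BY,degrees=True).apply(o-np.r_[BC,0])
    print('scoop org',o.round(4),'in bin',d.round(4),'euler zyx',Q.as_euler('ZYX',degrees=True).round(2),'F',np.round(s['contact_force'],1),'w',round(float(s['width']),4))
E
python3 -c "
from h import *
to([.5796,-.267,.25],8)"
```

```text
clock 0.25 row [0.6671, -0.2051, -0.0252, -0.0002, -0.0002, -0.4688]
```

Emit:
{"op": "carry_out", "data": {"commands": [0.6671,-0.2051,-0.0252,0,0,-0.4688,0.6671,-0.2051,-0.0252,0,0,-0.4688,0.6671,-0.2051,-0.0252,0,0,-0.4688,0.6671,-0.2051,-0.0252,0,0,-0.4688,0.6671,-0.2051,-0.0252,0,0,-0.4688,0.6671,-0.2051,-0.0252,0,0,-0.4688,0.6671,-0.2051,-0.0252,0,0,-0.4688,0.6671,-0.2051,-0.0252,0,0,-0.4688], "hand": -1, "grip_force": 100}}

```text
clock: 1.05
tool_pos: [0.4748, -0.329, 0.2459]
ee_rot: [2.357, 2.076, -0.0]
contact_force: [-0.6, -0.7, -0.1]
width: 0.0855
```

```bash
python3 -c "
from h import *
to([.5796,-.267,.25],8)"
```

```text
clock 1.05 row [0.0996, 0.1281, -0.0055, 0.0, 0.0001, -0.0848]
```

Emit:
{"op": "carry_out", "data": {"commands": [0.0996,0.1281,-0.0055,0,0,-0.0848,0.0996,0.1281,-0.0055,0,0,-0.0848,0.0996,0.1281,-0.0055,0,0,-0.0848,0.0996,0.1281,-0.0055,0,0,-0.0848,0.0996,0.1281,-0.0055,0,0,-0.0848]}}

```text
clock: 1.55
tool_pos: [0.5783, -0.2687, 0.2493]
ee_rot: [-2.066, -2.365, 0.001]
contact_force: [0.1, 0.8, 0.2]
width: 0.0852
```

```bash
python3 - <<'E'
from h import *
st()
s=snap('wrist','w1.png'); hsv=cv2.cvtColor(s['color'],cv2.COLOR_RGB2HSV); H,S,V=[hsv[...,i].astype(int) for i in range(3)]
print(s['fx'],s['cx'],s['cy'])
m=((H<6)|(H>174))&(S>150)&(V>70)
def fray(u,v):
    dx,dy=u-s['cx'],v-s['cy'];r=np.hypot(dx,dy);t=r/s['fx'];d=np.array([np.sin(t)*dx/r,np.sin(t)*dy/r,np.cos(t)])
    M=R.from_rotvec(s['rvec']).as_matrix(); return -M.T@s['tvec'],M.T@d
n,l,a,c=cv2.connectedComponentsWithStats(m.astype(np.uint8))
for i in range(1,n):
    if a[i][4]>60:
        o,d=fray(*c[i]); print(a[i],c[i],(o+d*(.154-o[2])/d[2]).round(4),o.round(3))
to([.5796,-.267,.25],8)
E
```

```text
{'clock': np.float64(1.55), 'joints': array([-6.0930e-01,  4.0840e-01,  1.2774e+00, -6.0000e-04,  1.4569e+00,
       -7.4370e-01]), 'tool_pos': array([ 0.5783, -0.2687,  0.2493]), 'ee_rot': array([-2.0664e+00, -2.3649e+00,  1.1000e-03]), 'contact_force': array([0.0931, 0.792 , 0.2237]), 'width': np.float64(0.0852)}
371.64829954431775 321.5885352110139 239.13867364532553
[507   0  57  21 686] [542.33673469   7.5787172 ] [ 0.7123 -0.0726  0.154 ] [ 0.568 -0.198  0.392]
[ 310  193   31   62 1617] [324.75262832 225.77736549] [ 0.5784 -0.2577  0.154 ] [ 0.568 -0.198  0.392]
clock 1.6 row [0.0027, 0.0029, -0.0007, -0.0003, -0.0001, -0.002]
```

View pics/w1.png

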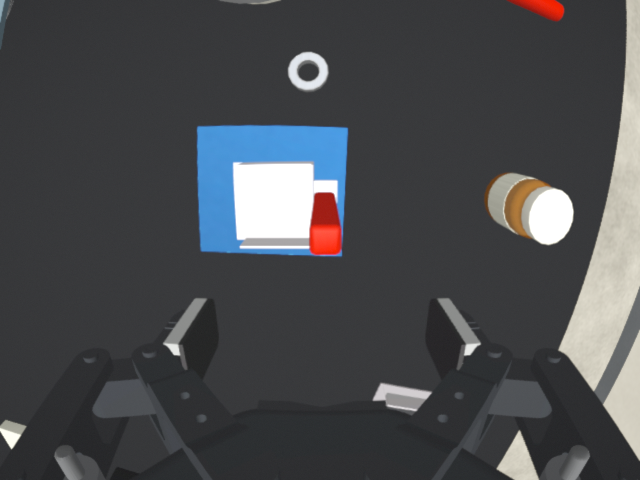

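The wrist view shows the top of the handle at (326,238). Cast to z=0.154 that gives about (0.579,−0.266), which agrees with the top view. The scoop is square to the tool, so I descend.

Emit:
{"op": "carry_out", "data": {"commands": [0.0027,0.0029,0.1855,0,0,-0.002,0.0027,0.0029,0.1855,0,0,-0.002,0.0027,0.0029,0.1855,0,0,-0.002,0.0027,0.0029,0.1855,0,0,-0.002,0.0027,0.0029,0.1855,0,0,-0.002]}}

```text
clock: 2.1
tool_pos: [0.5795, -0.2678, 0.1113]
ee_rot: [-2.062, -2.369, 0.0]
contact_force: [-0.5, 0.1, 0.5]
width: 0.0854
```

```bash
python3 -c "
from h import *
st();to([.5796,-.267,.111],8)"
```

```text
{'clock': np.float64(2.1), 'joints': array([-6.0720e-01,  5.1000e-01,  1.4642e+00, -2.0000e-04,  1.1681e+00,
       -7.4520e-01]), 'tool_pos': array([ 0.5795, -0.2678,  0.1113]), 'ee_rot': array([-2.0625e+00, -2.3689e+00,  4.0000e-04]), 'contact_force': array([-0.4669,  0.1158,  0.4615]), 'width': np.float64(0.0854)}
clock 2.1 row [0.001, 0.0003, 0.0005, -0.0002, -0.0001, -0.0005]
```

Emit:
{"op": "carry_out", "data": {"commands": [0,0,0,0,0,0,0,0,0,0,0,0,0,0,0,0,0,0,0,0,0,0,0,0,0,0,0,0,0,0,0,0,0,0,0,0], "hand": 1, "grip_force": 100}}

```text
clock: 2.7
tool_pos: [0.5808, -0.2671, 0.1119]
ee_rot: [2.06, 2.37, 0.0]
contact_force: [-0.7, -0.3, 5.6]
width: 0.021
```

```bash
python3 -c "
from h import *
st();scoopnow()"
```

```text
{'clock': np.float64(2.7), 'joints': array([-6.0510e-01,  5.0940e-01,  1.4637e+00, -1.0000e-04,  1.1666e+00,
       -7.4490e-01]), 'tool_pos': array([ 0.5808, -0.2671,  0.1119]), 'ee_rot': array([2.0595e+00, 2.3697e+00, 2.0000e-04]), 'contact_force': array([-0.7361, -0.3075,  5.6258]), 'width': np.float64(0.021)}
scoop org [ 0.5305 -0.2743  0.0056] in bin [-0.0419 -0.5592  0.0056] euler zyx [ 8.01 -0.08 -0.08] F [-0.7 -0.3  5.6] w 0.021
```

```bash
sed -i 's/^G=.*/G=np.array([.051,0,.1079])/' h.py; python3 -c "
from h import *
to([.5808,-.2671,.24],8); scoop(binp(.042,0,.13),BY)"
```

```text
clock 2.7 row [-0.0003, 0.0002, -0.1708, 0.0004, 0.0004, 0.0001]
clock 2.7 row [0.7448, 0.1138, -0.1688, 0.0004, 0.0004, 0.0006]
```

Emit:
{"op": "carry_out", "data": {"commands": [0,0,-0.067,0,0,0,0,0,-0.134,0,0,0,0,0,-0.1688,0,0,0,0.06,0.01,-0.1688,0,0,0,0.12,0.02,-0.1688,0,0,0,0.18,0.03,-0.1688,0,0,0,0.24,0.04,-0.1688,0,0,0,0.3,0.05,-0.1688,0,0,0]}}

```text
clock: 3.5
tool_pos: [0.5854, -0.0368, 0.2367]
ee_rot: [-2.06, -2.37, 0.001]
contact_force: [0.6, -0.1, -1.7]
width: 0.0208
```

```bash
python3 -c "
from h import *
scoopnow(); scoop(binp(.042,0,.13),BY)"
```

```text
scoop org [ 0.5348 -0.0438  0.1288] in bin [-0.0061 -0.3315  0.1288] euler zyx [7.99 0.07 0.04] F [ 0.6 -0.1 -1.7] w 0.0208
clock 3.5 row [0.4418, 0.0646, -0.0014, -0.0004, -0.0002, 0.0005]
```

Emit:
{"op": "carry_out", "data": {"commands": [0.06,0.01,0,0,0,0,0.12,0.02,0,0,0,0,0.18,0.03,0,0,0,0,0.24,0.04,0,0,0,0,0.3,0.045,0,0,0,0,0.36,0.055,0,0,0,0,0.42,0.06,0,0,0,0,0.4418,0.0646,0,0,0,0]}}

```text
clock: 4.3
tool_pos: [0.5862, 0.3007, 0.2363]
ee_rot: [-2.055, -2.373, 0.001]
contact_force: [0.4, 0.0, -2.2]
width: 0.021
```

```bash
python3 - <<'E'
from h import *
scoopnow(); scoop(binp(.042,0,.13),BY)
t=snap('top'); w=snap('wrist')
cv2.imwrite('pics/c2.png',np.hstack([cv2.resize(t['color'][200:400,100:300],(480,480),interpolation=2)[:, :320],w['color'][:,80:560]])[:,:,::-1])
E
```

```text
scoop org [0.5355 0.2935 0.1285] in bin [0.041  0.0026 0.1285] euler zyx [8.23 0.11 0.1 ] F [ 0.4  0.  -2.2] w 0.021
clock 4.3 row [-0.0037, 0.001, -0.0021, -0.0006, -0.0005, 0.0019]
```

View pics/c2.png

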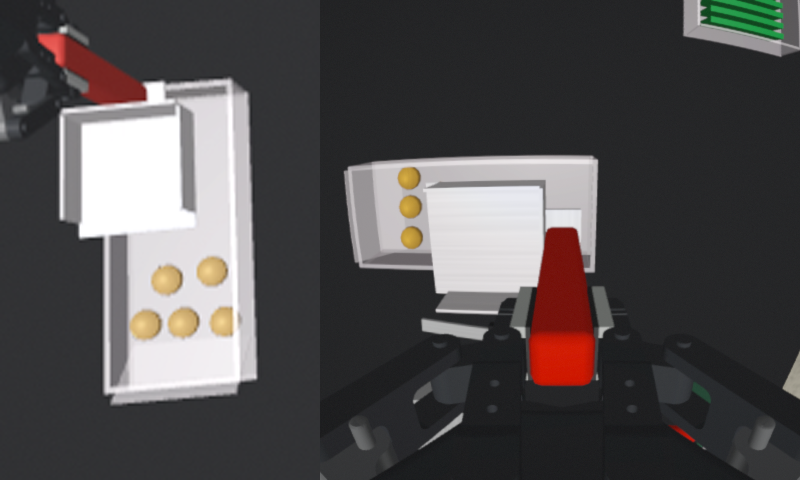

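The lip corners in the top image are at about (133.3,298.8) and (181.7,294.2). I'll check the lateral alignment with the bin from them.

```bash
python3 - <<'E'
from h import *
t=snap('top'); q=R.from_euler('z',-BY,degrees=True)
g=cv2.cvtColor(t['color'],cv2.COLOR_RGB2GRAY)
P=[onplane(t,u,v,.130) for u,v in [(133.3,298.8),(181.7,294.2)]]
L=[q.apply(p-np.r_[BC,0])[:2].round(4) for p in P]; print('lip corners in bin',L,np.mean(L,0))
e=P[0]-P[1]; print('yaw',np.degrees(np.arctan2(-e[0],e[1])), 'w',np.linalg.norm(e))
print('expected lip px', [proj(t,binp(-.004,.0026+k,.130)) for k in(.042,-.042)])
E
```

```text
lip corners in bin [array([-0.0055,  0.0397]), array([-0.0046, -0.0436])] [-0.00505 -0.00195]
yaw 8.560097481841645 w 0.08337231215055045
expected lip px [(np.float64(130.46695495068187), np.float64(298.1447930993783)), (np.float64(179.23547879639167), np.float64(294.0713293683923))]
```

```bash
python3 - <<'E'
from h import *
t=snap('top'); g=cv2.cvtColor(t['color'],cv2.COLOR_RGB2GRAY); scoopnow()
for v in (255,265,275): print(v,g[v,118:140].tolist())
for v in(297,): print(v,g[v,126:190].tolist())
for y in(.0446,.0400): print(y,[np.round(proj(t,binp(.041+x,y,.1615)),1) for x in(-.035,.0,.04)])
for y in(.0,): print('bin rim left',[np.round(proj(t,binp(x,.052,.055)),1) for x in(-.12,-.06,-.03)],'right',[np.round(proj(t,binp(x,-.052,.055)),1) for x in(-.12,-.06,-.03)])
print(320,g[330,136:150].tolist(),g[330,190:214].tolist())
E
```

```text
scoop org [0.537  0.2884 0.1287] in bin [ 0.0418 -0.0027  0.1287] euler zyx [ 8.04  0.08 -0.07] F [ 0.2 -0.4 -2.4] w 0.0206
255 [51, 51, 51, 51, 50, 52, 51, 51, 66, 236, 195, 132, 132, 134, 134, 134, 132, 139, 250, 255, 255, 255]
265 [51, 51, 51, 51, 52, 52, 51, 51, 67, 236, 195, 132, 132, 134, 134, 133, 133, 139, 251, 255, 255, 255]
275 [51, 51, 51, 51, 51, 50, 51, 51, 70, 245, 186, 132, 132, 134, 133, 133, 133, 137, 246, 255, 255, 255]
297 [51, 50, 51, 51, 50, 52, 51, 51, 69, 244, 238, 237, 238, 233, 235, 234, 234, 236, 240, 221, 210, 186, 180, 180, 153, 150, 135, 184, 213, 221, 223, 223, 224, 224, 224, 224, 224, 224, 224, 224, 224, 224, 225, 226, 225, 225, 226, 226, 226, 226, 226, 227, 227, 227, 227, 227, 227, 227, 227, 227, 228, 228, 228, 228]
0.0446 [array([122.5, 290.5]), array([122.8, 269.7]), array([123. , 246.4])]
0.04 [array([125.3, 290.3]), array([125.5, 269.5]), array([125.7, 246.2])]
bin rim left [array([143.2, 365.1]), array([143.1, 331.9]), array([143.1, 315.7])] right [array([199.8, 360.2]), array([198.9, 327.2]), array([198.5, 311. ])]
320 [51, 51, 51, 51, 51, 50, 54, 157, 223, 176, 113, 113, 114, 113] [182, 185, 185, 182, 180, 177, 176, 249, 246, 187, 202, 203, 203, 203, 203, 203, 84, 51, 51, 51, 51, 51, 52, 52]
```

```bash
sed -i 's/^G=.*/G=np.array([.051,.001,.1079])/' h.py; python3 -c "
from h import *
scoop(binp(.042,0,.13),BY);scoop(binp(.042,0,.03),BY);scoop(binp(.042,0,.007),BY)"
```

```text
clock 4.5 row [0.0046, 0.0, -0.0018, -0.0005, 0.0004, 0.0008]
clock 4.5 row [0.0048, 0.0002, 0.1315, -0.0005, 0.0004, 0.0008]
clock 4.5 row [0.0048, 0.0003, 0.1622, -0.0005, 0.0004, 0.0008]
```

Emit:
{"op": "carry_out", "data": {"commands": [0.0046,0,0.02,0,0,0,0.0046,0,0.04,0,0,0,0.0046,0,0.06,0,0,0,0.0046,0,0.06,0,0,0,0.0046,0,0.06,0,0,0]}}

```text
clock: 5.0
tool_pos: [0.5878, 0.298, 0.1924]
ee_rot: [-2.063, -2.369, 0.001]
contact_force: [0.8, -0.7, -2.8]
width: 0.0208
```

```bash
python3 -c "
from h import *
scoopnow();scoop(binp(.042,0,.007),BY)"
```

```text
scoop org [0.5373 0.2899 0.0846] in bin [ 0.0423 -0.0012  0.0846] euler zyx [ 7.9   0.04 -0.03] F [ 0.8 -0.7 -2.8] w 0.0208
clock 5.0 row [0.0016, -0.0005, 0.1034, -0.0002, 0.0002, -0.0]
```

Emit:
{"op": "carry_out", "data": {"commands": [0.0016,0,0.02,0,0,0,0.0016,0,0.04,0,0,0,0.0016,0,0.06,0,0,0,0.0016,0,0.08,0,0,0,0.0016,0,0.096,0,0,0,0.0016,0,0.1034,0,0,0,0.0016,0,0.1034,0,0,0]}}

```text
clock: 5.7
tool_pos: [0.5872, 0.3004, 0.1145]
ee_rot: [-2.061, -2.37, 0.001]
contact_force: [-0.2, 0.3, -1.8]
width: 0.0208
```

```bash
python3 -c "
from h import *
scoopnow();scoop(binp(.042,0,.004),BY)"
```

```text
scoop org [0.5367 0.2923 0.0066] in bin [0.0421 0.0012 0.0066] euler zyx [ 7.98  0.05 -0.01] F [-0.2  0.3 -1.8] w 0.0208
clock 5.7 row [-0.0017, -0.0002, 0.0034, -0.0003, 0.0001, 0.0005]
```

```bash
python3 -c "
from h import *
scoop(binp(.042,0,.0044),BY,1);scoop(binp(.0,0,.0044),BY,1);scoop(binp(-.042,0,.0044),BY,1)"
```

```text
clock 5.7 row [-0.0017, -0.0028, 0.0017, -0.0058, 0.0001, 0.0005]
clock 5.7 row [-0.0017, -0.0588, 0.0018, -0.0058, 0.0001, 0.0005]
clock 5.7 row [-0.0016, -0.1148, 0.0018, -0.0058, 0.0001, 0.0005]
```

Emit:
{"op": "carry_out", "data": {"commands": [-0.0012,-0.0028,0.0018,-0.0058,0,0,-0.0012,-0.0028,0.0022,-0.0058,0,0,-0.0012,-0.014,0.0022,-0.0058,0,0,-0.0012,-0.026,0.0022,-0.0058,0,0,-0.0012,-0.038,0.0022,-0.0058,0,0,-0.0012,-0.049,0.0022,-0.0058,0,0,-0.0012,-0.0588,0.0022,-0.0058,0,0]}}

```text
clock: 6.4
tool_pos: [0.5434, 0.2938, 0.1139]
ee_rot: [2.052, 2.362, 0.023]
contact_force: [0.7, 0.3, 1.1]
width: 0.0208
```

```bash
python3 - <<'E'
from h import *
scoopnow();scoop(binp(-.042,0,.0044),BY,1)
t=snap('top'); w=snap('wrist')
cv2.imwrite('pics/c3.png',np.hstack([cv2.resize(t['color'][200:400,100:300],(480,480),interpolation=2)[:, :320],w['color'][:,80:560]])[:,:,::-1])
E
```

```text
scoop org [0.4951 0.2861 0.005 ] in bin [0.     0.0008 0.005 ] euler zyx [ 8.01 -1.13  0.02] F [0.7 0.3 1.1] w 0.0208
clock 6.4 row [-0.001, -0.0557, -0.0002, 0.0007, -0.0001, 0.0006]
```

View pics/c3.png

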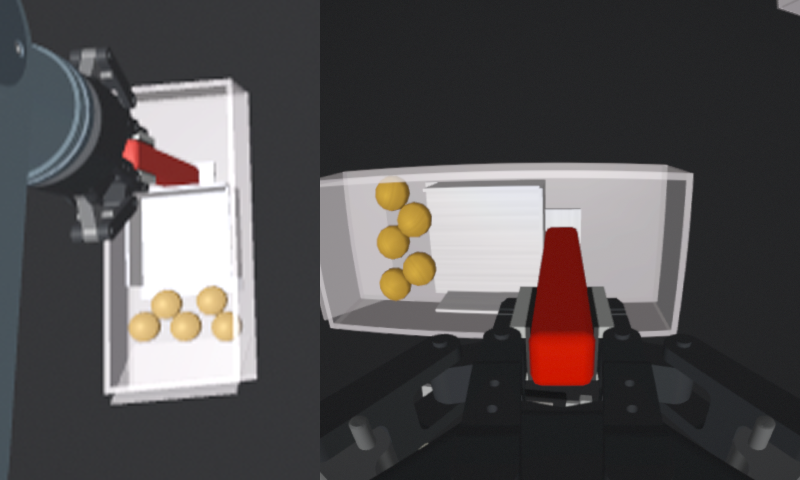

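The slugs are being pushed in a bunch ahead of the lip towards the ramp, at wrist-picture x≈390–420. I continue to the ramp foot.

Emit:
{"op": "carry_out", "data": {"commands": [-0.001,-0.014,0.0004,0,0,0,-0.001,-0.028,0.0008,0,0,0,-0.001,-0.042,0.0008,0,0,0,-0.001,-0.0557,0.0008,0,0,0,-0.001,-0.0557,0.0008,0,0,0]}}

```text
clock: 7.0
tool_pos: [0.5052, 0.2879, 0.1145]
ee_rot: [2.05, 2.358, 0.033]
contact_force: [6.0, 1.0, 5.6]
width: 0.0209
```

```bash
python3 - <<'E'
from h import *
scoopnow();scoop(binp(-.042,0,.0044),BY,1)
w=snap('wrist'); cv2.imwrite('pics/c4.png',w['color'][100:400,80:480][:,:,::-1])
E
```

```text
scoop org [0.4578 0.2804 0.0052] in bin [-0.0377  0.0003  0.0052] euler zyx [ 8.   -1.56  0.07] F [6.  1.  5.6] w 0.0209
clock 7.0 row [-0.0003, -0.0043, 0.0016, 0.0031, -0.0004, 0.0005]
```

View pics/c4.png

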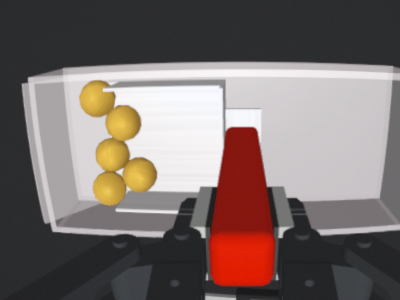

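```bash
python3 - <<'E'
from h import *
L=(-.045,0,0)
for x,z,t in [(-.090,.004,0),(-.093,.008,-1.5),(-.097,.013,-4),(-.101,.018,-6.5),(-.105,.023,-9),(-.108,.028,-12),(-.109,.033,-15),(-.108,.04,-18)]:
    scoop(binp(x,0,z),BY,t,L)
E
```

```text
clock 7.05 row [-0.0002, -0.006, 0.0031, 0.0085, -0.0004, 0.0005]
clock 7.05 row [-0.0002, -0.0062, 0.0012, 0.0168, -0.0004, 0.0005]
clock 7.05 row [-0.0002, -0.0055, 0.0004, 0.0307, -0.0004, 0.0005]
clock 7.05 row [-0.0002, -0.0051, -0.0001, 0.0446, -0.0004, 0.0006]
clock 7.05 row [-0.0002, -0.005, -0.0004, 0.0585, -0.0004, 0.0006]
clock 7.05 row [-0.0002, -0.0028, 0.0009, 0.0752, -0.0004, 0.0006]
clock 7.05 row [-0.0002, 0.0015, 0.0027, 0.0918, -0.0003, 0.0006]
clock 7.05 row [-0.0002, 0.0082, 0.0021, 0.1085, -0.0003, 0.0006]
```

Emit:
{"op": "carry_out", "data": {"commands": [0,-0.006,0.002,0.0085,0,0,0,-0.0062,0.0012,0.0168,0,0,0,-0.0058,0.0008,0.024,0,0,0,-0.0055,0.0004,0.0307,0,0,0,-0.0053,0.0002,0.038,0,0,0,-0.0051,0,0.0446,0,0,0,-0.0051,0,0.0446,0,0]}}

```text
clock: 7.75
tool_pos: [0.5071, 0.2879, 0.1149]
ee_rot: [-2.015, -2.316, 0.118]
contact_force: [14.3, 2.4, 7.4]
width: 0.021
```

```bash
python3 - <<'E'
from h import *
scoopnow()
w=snap('wrist'); cv2.imwrite('pics/c5.png',w['color'][100:400,80:480][:,:,::-1])
L=(-.045,0,0)
for x,z,t in [(-.101,.018,-6.5),(-.105,.023,-9),(-.108,.028,-12),(-.109,.033,-15),(-.108,.04,-18)]:
    scoop(binp(x,0,z),BY,t,L)
E
```

```text
scoop org [0.4459 0.2786 0.0128] in bin [-0.0497  0.0001  0.0128] euler zyx [7.94 5.95 0.11] F [14.3  2.4  7.4] w 0.021
clock 7.8 row [0.0, -0.0072, 0.0016, 0.0032, -0.0006, 0.0002]
clock 7.8 row [0.0, -0.0071, 0.0013, 0.0171, -0.0006, 0.0002]
clock 7.8 row [0.0, -0.0048, 0.0024, 0.0338, -0.0006, 0.0003]
clock 7.8 row [-0.0, -0.0003, 0.0035, 0.0505, -0.0006, 0.0003]
clock 7.8 row [-0.0, 0.0063, 0.0021, 0.0671, -0.0006, 0.0003]
```

View pics/c5.png

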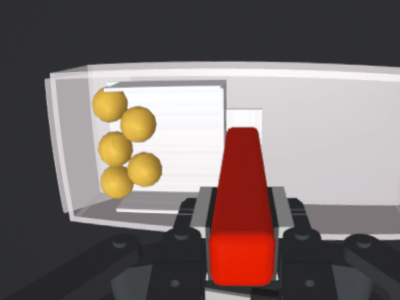

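Two slugs are already on the floor of the bowl at (138,124) and (144,170). Three more ride on the lip at x≈112. I continue up the ramp with the tilt growing.

Emit:
{"op": "carry_out", "data": {"commands": [0,-0.0085,0.001,0.0032,0,0,0,-0.0095,0.001,0.01,0,0,0,-0.0095,0.0013,0.0171,0,0,0,-0.009,0.0018,0.0255,0,0,0,-0.0085,0.0024,0.0338,0,0,0,-0.0065,0.003,0.042,0,0,0,-0.0055,0.0035,0.0505,0,0]}}

```text
clock: 8.5
tool_pos: [0.5074, 0.2879, 0.1136]
ee_rot: [-1.945, -2.234, 0.279]
contact_force: [25.4, 3.7, 8.0]
width: 0.021
```

```bash
python3 - <<'E'
from h import *
scoopnow()
w=snap('wrist'); cv2.imwrite('pics/c6.png',w['color'][100:400,80:480][:,:,::-1])
s=manip.get_state(); Q=R.from_rotvec(s['ee_rot'])*R.from_matrix(B).inv()
l=s['tool_pos']-Q.apply(G-np.array([-.045,0,0])); f=s['tool_pos']-Q.apply(G-np.array([.064,0,0]))
print('lip bin',R.from_euler('z',-BY,degrees=True).apply(l-np.r_[BC,0]).round(4),'foot z',f[2].round(4))
E
```

```text
scoop org [0.432  0.2767 0.0218] in bin [-0.0638  0.0002  0.0218] euler zyx [ 7.93 14.36  0.16] F [25.4  3.7  8. ] w 0.021
lip bin [-1.074e-01  1.000e-04  3.290e-02] foot z 0.0056
```

View pics/c6.png

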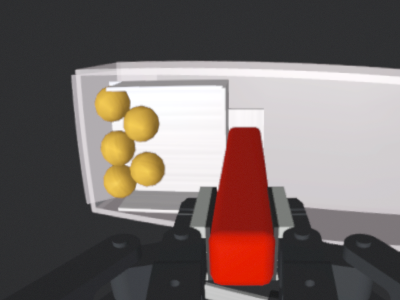

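```bash
python3 - <<'E'
from h import *
L=(-.045,0,0)
for x,z,t in [(-.110,.038,-17),(-.111,.043,-20),(-.109,.047,-22),(-.105,.051,-24.5),(-.1,.055,-27),(-.093,.060,-29),(-.088,.064,-30)]: scoop(binp(x,0,z),BY,t,L)
E
```

```text
clock 8.55 row [0.0002, 0.0011, 0.0, 0.014, -0.001, 0.0]
clock 8.55 row [0.0002, 0.0052, 0.0011, 0.0306, -0.0009, 0.0]
clock 8.55 row [0.0002, 0.011, 0.0003, 0.0418, -0.0009, 0.0001]
clock 8.55 row [0.0002, 0.0201, 0.0003, 0.0556, -0.0009, 0.0001]
clock 8.55 row [0.0002, 0.0303, 0.0001, 0.0695, -0.0009, 0.0001]
clock 8.55 row [0.0003, 0.0415, -0.0031, 0.0806, -0.0009, 0.0001]
clock 8.55 row [0.0003, 0.0485, -0.0072, 0.0862, -0.0009, 0.0001]
```

Emit:
{"op": "carry_out", "data": {"commands": [0,0.0011,0,0.014,0,0,0,0.0052,0.0008,0.0306,0,0,0,0.011,0.0003,0.0418,0,0,0,0.0201,0.0002,0.0556,0,0,0,0.0303,0,0.0695,0,0,0,0.0415,-0.0031,0.0806,0,0,0,0.0485,-0.0072,0.0862,0,0,0,0.0485,-0.0072,0.0862,0,0]}}

```text
clock: 9.35
tool_pos: [0.5313, 0.2908, 0.1032]
ee_rot: [-1.786, -2.053, 0.581]
contact_force: [0.2, 0.6, -3.4]
width: 0.0209
```

```bash
python3 - <<'E'
from h import *
scoopnow()
w=snap('wrist'); cv2.imwrite('pics/c7.png',w['color'][100:400,80:480][:,:,::-1])
hsv=cv2.cvtColor(w['color'],cv2.COLOR_RGB2HSV); H,S,V=[hsv[...,i].astype(int) for i in range(3)]
m=((H>12)&(H<28)&(S>110)&(V>70)).astype(np.uint8); n,l,a,c=cv2.connectedComponentsWithStats(m)
print([(c[i].round(),a[i][4]) for i in range(1,n) if a[i][4]>60])
s=manip.get_state(); Q=R.from_rotvec(s['ee_rot'])*R.from_matrix(B).inv()
l=s['tool_pos']-Q.apply(G-np.array([-.045,0,0])); f=s['tool_pos']-Q.apply(G-np.array([.064,0,0]))
print('lip bin',R.from_euler('z',-BY,degrees=True).apply(l-np.r_[BC,0]).round(4),'foot z',f[2].round(4))
E
```

```text
scoop org [0.4324 0.276  0.038 ] in bin [-0.0635 -0.0006  0.038 ] euler zyx [ 7.96e+00  3.16e+01 -2.00e-02] F [ 0.2  0.6 -3.4] w 0.0209
[(array([269., 239.]), np.int32(4618))]
lip bin [-0.1023 -0.0006  0.0618] foot z 0.0047
```

View pics/c7.png

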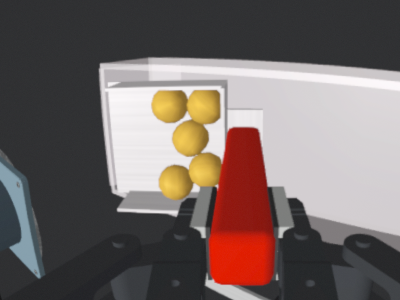

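All five slugs lie against the back wall at about (170,104), (205,104), (190,138), (206,168) and (176,182). I lift clear.

```bash
python3 - <<'E'
from h import *
scoop(binp(-.0635,0,.16),BY,-25); scoop([.50,.0025,.16],3,-22)
E
```

```text
clock 9.4 row [0.0004, -0.1015, -0.1455, -0.0365, 0.0003, 0.0004]
clock 9.4 row [-0.384, -0.0767, -0.1679, -0.0532, 0.0126, 0.0247]
```

Emit:
{"op": "carry_out", "data": {"commands": [0,-0.011,-0.0155,0,0,0,0,-0.028,-0.04,-0.008,0,0,0,-0.048,-0.068,-0.016,0,0,0,-0.068,-0.096,-0.024,0,0,0,-0.087,-0.124,-0.032,0,0,0,-0.097,-0.138,-0.0365,0,0,0,-0.1015,-0.1455,-0.0365,0,0,0,-0.1015,-0.1455,-0.0365,0,0]}}

```text
clock: 10.2
tool_pos: [0.5227, 0.2901, 0.2382]
ee_rot: [-1.849, -2.127, 0.471]
contact_force: [0.5, 0.7, -5.5]
width: 0.0209
```

```bash
python3 - <<'E'
from h import *
scoopnow(); scoop([.50,.0025,.16],3,-22)
w=snap('wrist');hsv=cv2.cvtColor(w['color'],cv2.COLOR_RGB2HSV); H,S,V=[hsv[...,i].astype(int) for i in range(3)]
m=((H>12)&(H<28)&(S>110)&(V>70)).astype(np.uint8); n,l,a,c=cv2.connectedComponentsWithStats(m)
print([(c[i].round(),a[i]) for i in range(1,n) if a[i][4]>60])
E
```

```text
scoop org [0.432  0.2763 0.1619] in bin [-0.0639 -0.0002  0.1619] euler zyx [8.020e+00 2.496e+01 1.000e-02] F [ 0.5  0.7 -5.5] w 0.0209
clock 10.2 row [-0.3843, 0.0286, -0.0173, -0.0164, 0.0111, 0.0256]
[(array([272., 243.]), array([ 237,  190,   64,  110, 4501], dtype=int32))]
```

Emit:
{"op": "carry_out", "data": {"commands": [-0.02,0.001,-0.001,-0.001,0.001,0.002,-0.055,0.004,-0.002,-0.002,0.002,0.004,-0.1,0.007,-0.004,-0.004,0.003,0.007,-0.15,0.011,-0.007,-0.006,0.004,0.01,-0.2,0.015,-0.009,-0.008,0.006,0.013,-0.25,0.019,-0.011,-0.01,0.007,0.017,-0.3,0.022,-0.013,-0.013,0.009,0.02,-0.34,0.025,-0.015,-0.015,0.01,0.023]}}

```text
clock: 11.05
tool_pos: [0.5796, 0.0372, 0.2381]
ee_rot: [-1.951, -2.069, 0.412]
contact_force: [-0.4, 0.3, -4.7]
width: 0.0211
```

```bash
python3 - <<'E'
from h import *
scoopnow(); print(manip.get_state()['joints'].round(3)); scoop([.50,.0025,.16],0,-20)
L=(-.045,0,0)
for t in (-20,-10,0,10): scoop([.50,.0025,.13-.001*t],0,t,L)
E
```

```text
scoop org [0.4914 0.031  0.1579] in bin [-0.0387 -0.2514  0.1579] euler zyx [ 3.34 22.49 -0.03] F [-0.4  0.3 -4.7] w 0.0211
[-0.092  0.575  1.102 -0.06   1.853 -0.156]
clock 11.05 row [-0.0453, 0.0011, -0.0089, -0.0138, 0.0069, 0.0173]
clock 11.05 row [-0.0485, 0.066, 0.0008, -0.0138, 0.0069, 0.0173]
clock 11.05 row [-0.0475, 0.0434, -0.0057, -0.0694, 0.0053, 0.0179]
clock 11.05 row [-0.0461, 0.0179, -0.0072, -0.1249, 0.0038, 0.0183]
clock 11.05 row [-0.0445, -0.0095, -0.0031, -0.1804, 0.0022, 0.0187]
```

Emit:
{"op": "carry_out", "data": {"commands": [-0.012,0.009,0,-0.012,0.001,0.004,-0.028,0.022,-0.001,-0.03,0.003,0.009,-0.042,0.032,-0.003,-0.05,0.005,0.015,-0.0475,0.0434,-0.0057,-0.0694,0.0053,0.0179,-0.047,0.031,-0.0065,-0.095,0.0045,0.0181,-0.0461,0.0179,-0.0072,-0.1249,0.0038,0.0183,-0.0461,0.0179,-0.0072,-0.1249,0.0038,0.0183]}}

```text
clock: 11.75
tool_pos: [0.5916, 0.0067, 0.2382]
ee_rot: [-2.218, -2.221, 0.002]
contact_force: [-0.6, -0.0, -5.8]
width: 0.0213
```

```bash
python3 - <<'E'
from h import *
scoopnow(); print(manip.get_state()['joints'].round(3))
L=(-.045,0,0)
for z,t in [(.11,5),(.10,10),(.09,15),(.085,20),(.08,25),(.077,30),(.075,35),(.073,40),(.073,45),(.073,50),(.073,55)]: scoop([.50,.0025,z],0,t,L)
E
```

```text
scoop org [0.5403 0.0058 0.1305] in bin [ 0.0062 -0.2831  0.1305] euler zyx [0.09 0.17 0.08] F [-0.6 -0.  -5.8] w 0.0213
[-1.780e-01  3.310e-01  1.418e+00  1.000e-03  1.396e+00 -1.790e-01]
clock 11.75 row [-0.0043, -0.0071, 0.0165, -0.0287, -0.0005, 0.0005]
clock 11.75 row [-0.0043, -0.021, 0.0204, -0.0565, -0.0005, 0.0004]
clock 11.75 row [-0.0043, -0.0356, 0.0256, -0.0843, -0.0005, 0.0004]
clock 11.75 row [-0.0042, -0.051, 0.0255, -0.1121, -0.0005, 0.0004]
clock 11.75 row [-0.0042, -0.0668, 0.0267, -0.1398, -0.0006, 0.0004]
clock 11.75 row [-0.0042, -0.0831, 0.0266, -0.1676, -0.0006, 0.0004]
clock 11.75 row [-0.0042, -0.0997, 0.0266, -0.1954, -0.0006, 0.0003]
clock 11.75 row [-0.0041, -0.1165, 0.0281, -0.2232, -0.0006, 0.0003]
clock 11.75 row [-0.0041, -0.1333, 0.0284, -0.251, -0.0006, 0.0003]
clock 11.75 row [-0.0041, -0.15, 0.0302, -0.2787, -0.0006, 0.0003]
clock 11.75 row [-0.0041, -0.1665, 0.0334, -0.3065, -0.0007, 0.0002]
```

Emit:
{"op": "carry_out", "data": {"commands": [-0.0043,-0.0071,0.0165,-0.0287,0,0,-0.0043,-0.014,0.0185,-0.0426,0,0,-0.0043,-0.021,0.0204,-0.0565,0,0,-0.0043,-0.0283,0.023,-0.07,0,0,-0.0043,-0.0356,0.0256,-0.0843,0,0,-0.0042,-0.0433,0.0256,-0.098,0,0,-0.0042,-0.051,0.0255,-0.1121,0,0,-0.0042,-0.059,0.0261,-0.126,0,0]}}

```text
clock: 12.55
tool_pos: [0.5521, 0.0031, 0.2192]
ee_rot: [2.002, 2.007, 0.404]
contact_force: [-0.1, -0.2, -2.4]
width: 0.0206
```

```bash
cat > cnt.py <<'E'
from h import *
def cnt(n):
    w=snap(n);hsv=cv2.cvtColor(w['color'],cv2.COLOR_RGB2HSV); H,S,V=[hsv[...,i].astype(int) for i in range(3)]
    m=((H>12)&(H<28)&(S>110)&(V>70)).astype(np.uint8); k,l,a,c=cv2.connectedComponentsWithStats(m)
    print(n,[(c[i].round().tolist(),a[i].tolist()) for i in range(1,k) if a[i][4]>30])
E
python3 - <<'E'
from cnt import *
scoopnow(); print(manip.get_state()['joints'].round(3)); cnt('wrist'); cnt('scene')
L=(-.045,0,0)
for z,t in [(.08,25),(.077,30),(.075,35),(.073,40),(.073,45),(.073,50),(.073,55)]: scoop([.50,.0025,z],0,t,L)
E
```

```text
scoop org [0.5467 0.0022 0.1   ] in bin [ 0.0121 -0.2875  0.1   ] euler zyx [  0.13 -22.7    0.06] F [-0.1 -0.2 -2.4] w 0.0206
[-0.264  0.046  1.893  0.14   0.824 -0.342]
wrist [([155.0, 235.0], [135, 192, 41, 87, 2012]), ([100.0, 222.0], [86, 206, 29, 32, 712]), ([128.0, 245.0], [115, 230, 27, 31, 650])]
scene [([552.0, 16.0], [540, 7, 25, 22, 280]), ([502.0, 50.0], [483, 37, 34, 28, 517]), ([523.0, 90.0], [456, 49, 133, 86, 5935]), ([291.0, 215.0], [278, 201, 28, 28, 318]), ([604.0, 269.0], [573, 230, 67, 74, 1264]), ([284.0, 384.0], [268, 370, 30, 22, 213])]
clock 12.65 row [-0.0001, -0.0112, -0.0044, -0.0136, -0.0008, 0.0005]
clock 12.65 row [-0.0, -0.0262, -0.0107, -0.0414, -0.0008, 0.0005]
clock 12.65 row [-0.0, -0.0415, -0.0171, -0.0691, -0.0008, 0.0004]
clock 12.65 row [0.0, -0.0576, -0.0222, -0.0969, -0.0008, 0.0004]
clock 12.65 row [0.0001, -0.0732, -0.0284, -0.1247, -0.0008, 0.0004]
clock 12.65 row [0.0001, -0.0893, -0.0332, -0.1525, -0.0009, 0.0003]
clock 12.65 row [0.0001, -0.1057, -0.0366, -0.1802, -0.0009, 0.0003]
```

Slugs are leaving: wrist blobs at (100,222) and (128,245) are already past the lip. I tilt on to be sure that the bowl empties.

Emit:
{"op": "carry_out", "data": {"commands": [0,-0.0112,-0.0044,-0.0136,0,0,0,-0.0187,-0.0075,-0.0275,0,0,0,-0.0262,-0.0107,-0.0414,0,0,0,-0.0415,-0.0171,-0.0691,0,0,0,-0.0576,-0.0222,-0.0969,0,0,0,-0.0732,-0.0284,-0.1247,0,0,0,-0.0732,-0.0284,-0.1247,0,0]}}

```text
clock: 13.35
tool_pos: [0.493, 0.0041, 0.2176]
ee_rot: [1.755, 1.761, 0.737]
contact_force: [0.1, 0.7, -2.6]
width: 0.0208
```

```bash
python3 - <<'E'
from cnt import *
scoopnow(); print(manip.get_state()['joints'].round(3)); cnt('wrist'); cnt('scene')
w=snap('wrist'); s=snap('scene'); cv2.imwrite('pics/c8.png',np.hstack([w['color'][100:400,20:420],cv2.resize(s['color'][160:280,220:380],(400,300))])[:,:,::-1])
to([.53,.0025,.30],0,0)
E
```

```text
scoop org [0.5337 0.0036 0.1055] in bin [-0.0006 -0.2843  0.1055] euler zyx [  0.1  -45.26   0.22] F [ 0.1  0.7 -2.6] w 0.0208
[-0.467 -0.217  2.346  0.891  0.43  -1.186]
wrist [([120.0, 192.0], [105, 175, 32, 35, 901]), ([80.0, 246.0], [53, 216, 57, 59, 1870]), ([134.0, 267.0], [118, 252, 33, 31, 822]), ([138.0, 307.0], [123, 292, 32, 31, 732])]
scene [([551.0, 16.0], [540, 7, 25, 22, 287]), ([502.0, 50.0], [483, 37, 34, 28, 515]), ([523.0, 90.0], [456, 49, 133, 86, 5931]), ([286.0, 204.0], [280, 197, 12, 16, 123]), ([285.0, 217.0], [281, 214, 9, 7, 45]), ([275.0, 223.0], [271, 219, 9, 9, 62]), ([604.0, 269.0], [573, 230, 67, 74, 1262]), ([284.0, 384.0], [268, 370, 30, 22, 215])]
clock 13.55 row [-0.0008, 0.11, -0.0424, 0.2515, -0.0007, 0.0008]
```

View pics/c8.png

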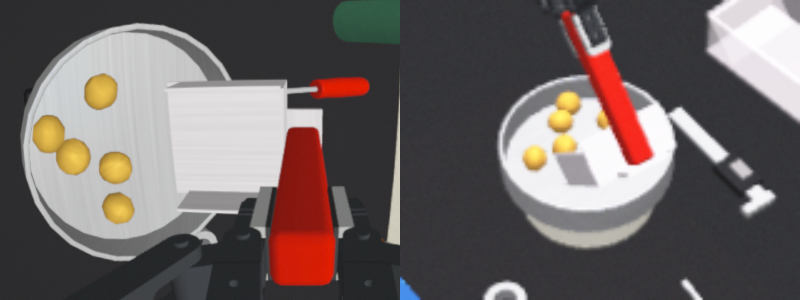

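All five slugs lie in the pan, at wrist-picture (100,91), (48,133), (73,156), (115,167) and (118,208), and the scoop is empty. I withdraw upward and level the scoop.

```bash
python3 - <<'E'
from h import *
L=(-.045,0,0)
for x,z,t in [(.505,.10,40),(.515,.13,25),(.52,.15,10),(.52,.16,0)]: scoop([x,.0025,z],0,t,L)
E
```

```text
clock 13.55 row [0.0005, 0.0377, -0.0099, 0.0292, -0.0009, 0.0005]
clock 13.55 row [0.0004, 0.1048, 0.0123, 0.1126, -0.0008, 0.0006]
clock 13.55 row [0.0002, 0.1461, 0.0453, 0.1959, -0.0008, 0.0007]
clock 13.55 row [0.0001, 0.1603, 0.0692, 0.2515, -0.0007, 0.0008]
```

Emit:
{"op": "carry_out", "data": {"commands": [0,0.0377,-0.0099,0.0292,0,0,0,0.07,0,0.07,0,0,0,0.1048,0.0123,0.1126,0,0,0,0.125,0.028,0.153,0,0,0,0.1461,0.0453,0.1959,0,0,0,0.153,0.057,0.223,0,0,0,0.1603,0.0692,0.2515,0,0,0,0.1603,0.0692,0.2515,0,0]}}

```text
clock: 14.35
tool_pos: [0.6195, 0.003, 0.2627]
ee_rot: [-2.217, -2.22, 0.01]
contact_force: [-0.2, -0.3, -2.4]
width: 0.021
```

```bash
python3 - <<'E'
from h import *
scoopnow(); scoop([.524,-.268,.14],6)
E
```

```text
scoop org [0.5677 0.0018 0.1552] in bin [ 0.0328 -0.2908  0.1552] euler zyx [ 0.07  0.42 -0.08] F [-0.2 -0.3 -2.4] w 0.021
clock 14.35 row [-0.3528, -0.0601, 0.0207, -0.0024, 0.0003, -0.0329]
```

Emit:
{"op": "carry_out", "data": {"commands": [-0.05,-0.008,0,0,0,-0.005,-0.1,-0.017,0.005,0,0,-0.01,-0.16,-0.027,0.008,-0.001,0,-0.016,-0.22,-0.037,0.012,-0.001,0,-0.022,-0.28,-0.048,0.016,-0.002,0,-0.027,-0.33,-0.056,0.02,-0.0024,0,-0.032,-0.3528,-0.0601,0.0207,-0.0024,0,-0.0329,-0.3528,-0.0601,0.0207,-0.0024,0,-0.0329]}}

```text
clock: 15.15
tool_pos: [0.5699, -0.2639, 0.2517]
ee_rot: [2.101, 2.326, 0.007]
contact_force: [0.8, 0.0, -2.3]
width: 0.0207
```

```bash
python3 - <<'E'
from h import *
scoopnow(); scoop([.523,-.267,.009],6)
E
```

```text
scoop org [ 0.5201 -0.2702  0.1434] in bin [-0.0517 -0.5537  0.1434] euler zyx [ 5.81 -0.45 -0.12] F [ 0.8  0.  -2.3] w 0.0207
clock 15.15 row [0.0042, 0.0039, 0.1798, 0.0025, 0.0007, -0.0011]
```

Emit:
{"op": "carry_out", "data": {"commands": [0.0035,0.003,0.03,0.0025,0,0,0.0035,0.003,0.065,0.0025,0,0,0.0035,0.003,0.1,0.0025,0,0,0.0035,0.003,0.135,0.0025,0,0,0.0035,0.003,0.16,0.0025,0,0,0.0035,0.003,0.174,0.0025,0,0,0.0035,0.003,0.1798,0.0025,0,0,0.0035,0.003,0.1798,0.0025,0,0]}}

```text
clock: 15.95
tool_pos: [0.5739, -0.2574, 0.1171]
ee_rot: [2.1, 2.336, 0.0]
contact_force: [0.3, -0.1, -2.2]
width: 0.0212
```

```bash
python3 - <<'E'
from h import *
scoopnow(); scoop([.523,-.267,.004],6)
E
```

```text
scoop org [ 0.5233 -0.2638  0.0092] in bin [-0.0476 -0.5478  0.0092] euler zyx [ 6.1  -0.03 -0.02] F [ 0.3 -0.1 -2.2] w 0.0212
clock 15.95 row [-0.0043, -0.0008, 0.0069, 0.0001, 0.0001, 0.0006]
```

Emit:
{"op": "carry_out", "data": {"commands": [0,0,0.003,0,0,0,0,0,0.006,0,0,0,0,0,0.0069,0,0,0,0,0,0.0069,0,0,0]}}

```text
clock: 16.35
tool_pos: [0.574, -0.2584, 0.1127]
ee_rot: [2.1, 2.334, 0.001]
contact_force: [0.7, -0.0, 2.8]
width: 0.0206
```

```bash
python3 -c "
from h import *
scoopnow()"
```

```text
scoop org [ 0.5236 -0.2648  0.0047] in bin [-0.0475 -0.5488  0.0047] euler zyx [ 6.05 -0.1  -0.07] F [ 0.7 -0.   2.8] w 0.0206
```

The force has changed from −2.2 to +2.8 N, so the scoop is seated on the mat. I open and retreat upward.

Emit:
{"op": "carry_out", "data": {"commands": [0,0,0,0,0,0,0,0,0,0,0,0,0,0,0,0,0,0,0,0,0,0,0,0,0,0,0,0,0,0,0,0,0,0,0,0], "hand": -1}}

```text
clock: 16.95
tool_pos: [0.5734, -0.2579, 0.1116]
ee_rot: [2.101, 2.336, 0.0]
contact_force: [-0.1, -0.5, 0.2]
width: 0.0855
```

Emit:
{"op": "carry_out", "data": {"commands": [0,0,-0.03,0,0,0,0,0,-0.06,0,0,0,0,0,-0.1,0,0,0,0,0,-0.15,0,0,0,0,0,-0.2,0,0,0,0,0,-0.22,0,0,0,0,0,-0.22,0,0,0,0,0,-0.22,0,0,0]}}

```text
clock: 17.75
tool_pos: [0.5732, -0.2578, 0.2759]
ee_rot: [-2.1, -2.336, -0.0]
contact_force: [0.2, -1.0, -0.1]
width: 0.0853
```

```bash
python3 - <<'E'
from h import *
st(); t=snap('top'); s=snap('scene')
cv2.imwrite('pics/c9.png',np.hstack([t['color'][200:400,120:520][:, :],]).repeat(2,0).repeat(2,1)[:,:,::-1])
cv2.imwrite('pics/c9.png',np.vstack([cv2.resize(t['color'][230:380,120:520],(800,300)),np.hstack([cv2.resize(s['color'][150:300,140:340],(400,300)),cv2.resize(s['color'][130:255,310:460],(400,300))])])[:,:,::-1])
E
```

```text
{'clock': np.float64(17.75), 'joints': array([-5.9990e-01,  3.7920e-01,  1.2574e+00,  1.0000e-04,  1.5056e+00,
       -7.0590e-01]), 'tool_pos': array([ 0.5732, -0.2578,  0.2759]), 'ee_rot': array([-2.1003, -2.3355, -0.    ]), 'contact_force': array([ 0.2126, -1.0385, -0.0895]), 'width': np.float64(0.0853)}
```

View pics/c9.png

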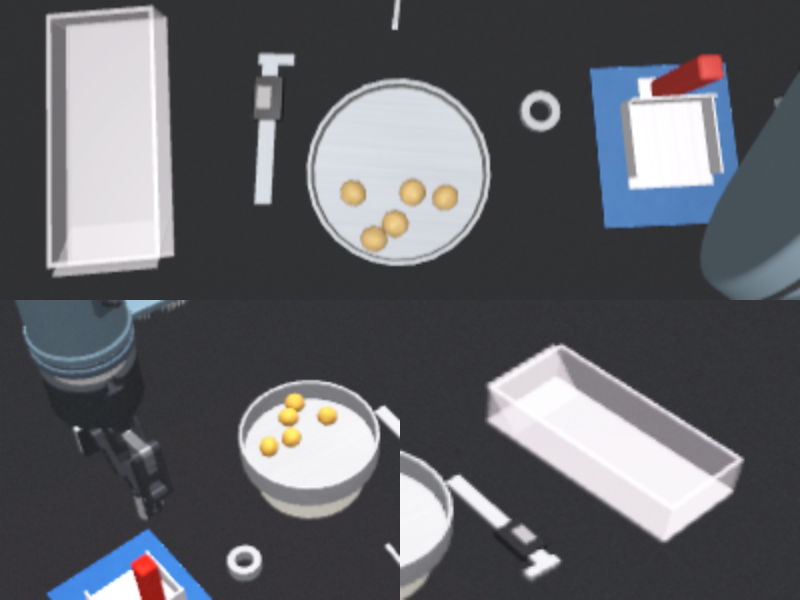

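All five slugs rest in the pan, at (352,193), (412,192), (445,197), (395,223) and (374,238). The bin is empty, the scoop stands upright on the mat, and the caliper and ring are untouched. I hand the job in.

```bash
python3 -c "
from workcell import manip
print(manip.finish_job())"
```

```text
the job is handed in; nothing more can be done
None
```

I scooped all five slugs out of the bin in one pass, pushing them up against the ramp, and tipped them into the scale pan. I then stood the scoop back on the blue mat, let go, raised the gripper clear and handed the job in at about 18 s of the 64 s allowed.

**Last checks:** the final top and scene pictures show five slugs in the pan, the bin empty, and the scoop upright on the mat. By arm readings its origin is about 2 mm from the mat's centre. The caliper and ring look unmoved, and the gripper was open and clear of everything. The last picture did not show the jar, the can or the screwdriver's handle, but I only worked well away from them. The highest force I saw reported was about 25 N.

**One disagreement:** a side-to-side check over the bin was off by about 4 mm because the arm was still settling. I read it again, corrected it by about 1 mm, and the scoop then went in without contact. Handing in gave no verdict, and I have no failed checks to report.

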